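Draw the stray coaster out and slide it off the counter into the bus tub

ROBOT

A 7-joint arm with a two-finger parallel gripper is mounted at the origin on the work surface. World frame = base frame: x ahead of the robot, y to its left, z up, the work surface at z = 0. Lengths are in m, angles in rad, forces in N, time in s.
With the tool pointing down it reaches from about 0.425 to 0.825 m from the base axis. Payload 3.6 kg.
Tool frame: the origin (TCP) lies at the very end of the fingers, on their centre line; the grasp point (between the pads) lies 19 mm behind it (robot.pinch_z is the y of the grasp point in the tool frame, in m); y points along the fingers, z is the direction in which the jaws open and shut, and the axes are right-handed (so a half turn about y gives the same grasp; the last joint's range is limited). The gripper opens to 85 mm and grips with 20 to 120 N. Pads are 22 mm wide; open, the fingers measure 114 mm over their backs; the gripper's body (76 mm by 85 mm) begins 54 mm behind the grasp point. The pads swing forward as they close: fully open they stand 13 mm farther back than shut.
Start: joints at [-1.159, 0.615, -0.013, 1.423, 0.008, 1.103, -0.04], TCP at [0.276, 0.588, 0.231] pointing down, gripper open.
Joint ranges: [-3.12, 3.12], [-0.3, 2.06], [-1.34, 1.32], [0.26, 2.42], [-1.36, 4.5], [0.01, 1.98], [-2.84, 2.84]. Speed limits (rad/s): [2.79, 2.79, 3.14, 3.14, 3.14, 3.14, 3.14].

INTERFACE

Orientations are given as a unit quaternion [w, x, y, z].
In Python, from workcell import robot, cams gives the robot as it stands.
- The arm moves only by the tool move_arm, never from a script. Its argument "rows" is text: rows parted by semicolons, each of 5 numbers parted by spaces: the opening, from 0 (shut) to 1 (fully open), then the shift along the tool's x, y, z in m, then the turn about the tool's y in degrees. In form: jaw tx ty tz roll; .... A call has exactly 10 rows; each row shifts and turns the commanded pose from where the row before left it, along the tool's axes as they then stand; what a row does not reach is not made up. A row lasts 1/10 s, in which the tool goes at most 50 mm and 8.59 degrees, less where a joint would pass 70% of its speed; a pose out of reach is approached as far as the arm can. A call is refused whole if a number of a shift passes 0.05 or a number of a turn 8.59, either way. A call with a gripper value outside its range is refused whole. The fingers move at their own pace and stop on an object; "newtons" is the grip in N (left out, the last holds). Time passes only in rows, so rows that do not move let the fingers close, or fill a call up. It gives the time, the measured TCP pose, the force and the opening at its end, in the units of the state.
- robot.sense(): the state, without advancing time (a new reading comes with each control period).
- cams.snapshot(name): name is "scene" or "top"; returns the picture (420x560x3 uint8, red, green, blue); there is no depth.
- cams.camera_info(name): a dict with "intrinsics" (3x3 intrinsics, pixels), "rvec" (rotation vector, rad) and "tvec" (3), from world to camera coordinates, as OpenCV has them. Camera axes: x right, y down, z forward; pixel columns grow to the right and rows downward; lengths in m; the calibration is good to about 2 mm. A picture is of the moment at which its call begins. camera_info takes no time and is no camera call.
- robot.hand_in(): hands the job in, once; it reports no verdict.
The state is a dict: "clock": time; "qpos": joint angles; "joint_velocities": joint speeds; "joint_efforts": joint torques, N m; "ee_pos": TCP position; "ee_rot": TCP orientation; "contact_force": force on the tool from outside, world axes, zero at the start; "moment": the same for the moment, N m; "width": opening from 0.0 (shut) to 1.0 (fully open).
Only numpy, scipy, OpenCV 4.12 (cv2) and the standard library are available. Lean on these libraries where they do the work, as an engineer would, in place of code of your own. Each camera call takes 0.05 s, during which the arm holds its last target. There are 200 camera calls.

TASK

A used coaster has slipped half under the draining tray on the steel counter. With the fingertips pressed lightly on its cork back, draw it out from under the tray and slide it flat along the counter to the right-hand edge, then ease it over the edge so that it drops into the grey bus tub below. Old cork crumbles, so never press hard (15 N at most), and leave the tray, the glasses and everything else standing where they are.

Things in the scene. Friction and masses are not known exactly. Their poses are not given: they have to be found in the camera images.
- coaster_mid (a point): centre, half-way up, of the used coaster: a loose disc 100 mm across, 5 mm thick, about 30 g, lying face down: cork back up (grips the fingertips well), smooth dark face on the steel (slides easily). About half of it sticks out from under the tray's right-hand (-y) edge. Too wide to grip across; nothing clamps it. Heights read to 1 mm only, and 1 mm too low can press over 15 N: feel for the touch
- counter: fixed stainless steel serving counter, level top 520 mm (x) by 950 mm (y), 36 mm thick. Origin on its top face on the right-hand edge: the edge is its y = 0 line, the counter top extends to +y (to 950 mm) and from x = -240 to +280 mm; z up, top face at its z = 0. Its position, height and yaw vary
- tray: loose wooden draining tray, 360 mm (x) by 260 mm (y), about 1.4 kg. Origin on the counter top under its centre; the board's underside is 12 mm, its rim 30 mm above the counter. It rests on two battens 20 mm wide along its y at x = -155 and +155 mm, open underneath between them. Its right-hand edge is at its y = -130 mm. It has to stay put (10 mm)
- tub: fixed grey plastic bus tub without lid, standing on red bottle crates, below and partly under the counter's right-hand edge: 250 mm (x) by 340 mm (y) outside, 115 mm high, walls 5 mm. Origin at the centre of its underside, 215 mm below the counter top. It may stand anywhere along the edge's middle part, so the coaster has to go over the edge about opposite the tub's middle
- tumbler_a: clear, 125 mm high glass tumbler standing upside down on the tray, 72 mm across at its foot (the rim) and 54 mm at its top; loose. Origin at the centre of its underside. A bystander
- tumbler_b: green, 125 mm high glass tumbler standing upside down on the tray, 72 mm across at its foot (the rim) and 54 mm at its top; loose. Origin at the centre of its underside. A bystander
- tumbler_c: amber, 125 mm high glass tumbler standing upside down on the tray, 72 mm across at its foot (the rim) and 54 mm at its top; loose. Origin at the centre of its underside. A bystander
- tumbler_d: clear, 125 mm high glass tumbler standing upside down on the tray, 72 mm across at its foot (the rim) and 54 mm at its top; loose. Origin at the centre of its underside. A bystander
- clean_coasters: stack of clean coasters, dark face up, 100 mm across, 30 mm high, far from the robot near the right-hand edge; loose. Origin at the centre of its underside. A bystander
- opener: flat bottle opener with a red handle, 45 mm by 150 mm, 10 mm high, lying near the robot's side of the counter; loose. Origin at its middle on the counter. A bystander
- spray: spray bottle with white head, 62 mm across, 181 mm high; loose. Origin at the centre of its underside. A bystander on the left part of the counter
- pitcher_a: water pitcher with white lid, 100 mm square, 230 mm high; loose. Origin at the centre of its underside. A bystander on the left part of the counter
- napkins: napkin holder, 100 by 140 mm, 103 mm high; loose. Origin at the centre of its underside. A bystander on the left part of the counter

How it is judged:
By the outcome, as a careful person would: the job done as asked, in the order asked, and still so for the second after the job is handed in, with the robot touching nothing.
It also fails if it takes over 64 s, if anything falls off the work surface, if the arm or the gripper's body presses on something with over 40 N, if the wrist force passes 120 N, or if a joint passes its speed limit or range.

## Working session

There is one attempt and no reset: what is moved stays moved. The work goes in short steps, Python scripts to look and compute and a tool call to move; the robot and the scene stay as the last step left them, time stands still between calls to the robot, and variables do not carry over. Pictures are saved under pics/ and viewed, about 8 in all and at most 12, crops included, and the job is handed in when it is done.

Besides the shell and the picture viewer there is one more tool, called after "Call:" as name(argument=value, ...) on one line, values as JSON. move_arm: Moves the arm, as the interface text tells. Its arguments: {"type":"object","properties":{"rows":{"type":"string"},"newtons":{"type":"number"}},"required":["rows"]}

```bash
ls; mkdir -p pics; python3 - <<'E'
from workcell import robot,cams
import cv2
for n in("scene","top"):
    im=cams.snapshot(n); cv2.imwrite(f"pics/{n}0.png",im[:,:,::-1]); print(cams.camera_info(n))
print(robot.sense())
E
```

```text
pics
{'intrinsics': array([[520.92547942,   0.        , 278.11058658],
       [  0.        , 520.92547942, 214.89483147],
       [  0.        ,   0.        ,   1.        ]]), 'rvec': array([ 2.02017804,  0.88540421, -0.44068953]), 'tvec': array([-0.38368894, -0.23075092,  1.88028748])}
{'intrinsics': array([[521.68716432,   0.        , 280.65824349],
       [  0.        , 521.68716432, 203.76535342],
       [  0.        ,   0.        ,   1.        ]]), 'rvec': array([ 2.1865568 , -2.14747996,  0.13255595]), 'tvec': array([1.08039977e-04, 5.55202292e-01, 1.48081263e+00])}
{'clock': 0.1, 'qpos': array([-1.15850876,  0.61582443, -0.01261142,  1.42479354,  0.00811289,
        1.10343668, -0.04040146]), 'joint_velocities': array([ 0.00035914, -0.00086515,  0.0007951 , -0.00433709, -0.00034064,
       -0.00082495, -0.0015104 ]), 'joint_efforts': array([ 1.50081622e-03, -4.70388687e+01,  2.60490496e-01, -1.71571881e+01,
        1.01030737e-02,  5.89328163e-03, -6.58644339e-06]), 'ee_pos': array([0.27583647, 0.58777107, 0.23023459]), 'ee_rot': array([-0.68932607,  0.69099734, -0.15403972,  0.15370103]), 'contact_force': array([ 0.16635337,  1.05177551, -1.06144246]), 'moment': array([ 0.03509972,  0.02546946, -0.03433546]), 'width': 1.0003350776121192}
```

View pics/scene0.png

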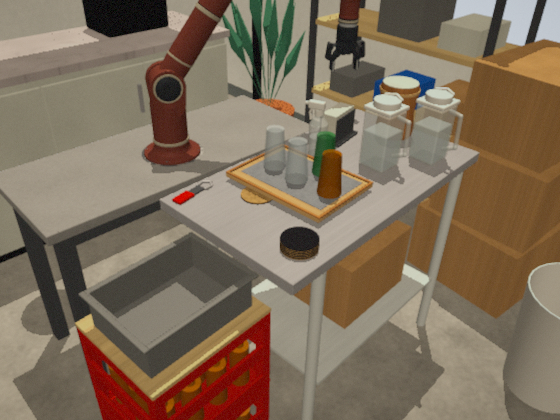

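View pics/top0.png

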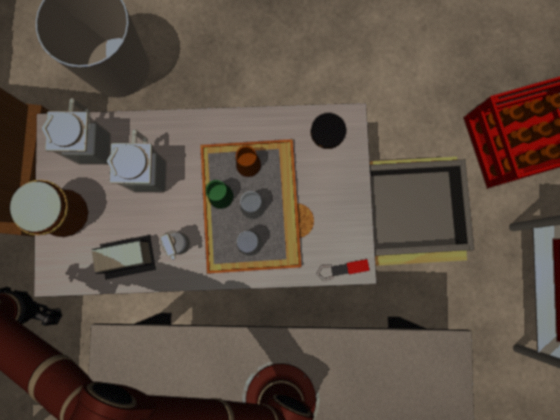

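The scene view shows the coaster poking out from under the tray at (257,196), with the tub beyond the edge. In the top view the coaster is at about (305,220), the right edge runs from (366,105) to (376,283), and the tub's middle is near row 207. I'll enlarge both.

```bash
python3 - <<'E'
import cv2
a=cv2.imread("pics/top0.png")[95:295,190:390]; cv2.imwrite("pics/topc.png",cv2.resize(a,(600,600),interpolation=cv2.INTER_CUBIC))
a=cv2.imread("pics/scene0.png")[130:270,160:346]; cv2.imwrite("pics/scenec.png",cv2.resize(a,(744,560),interpolation=cv2.INTER_CUBIC))
E
```

```text
(no output)
```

View pics/topc.png

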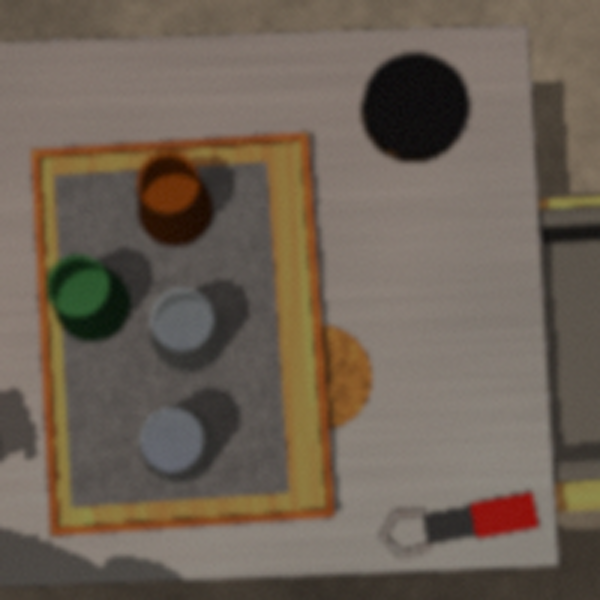

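View pics/scenec.png

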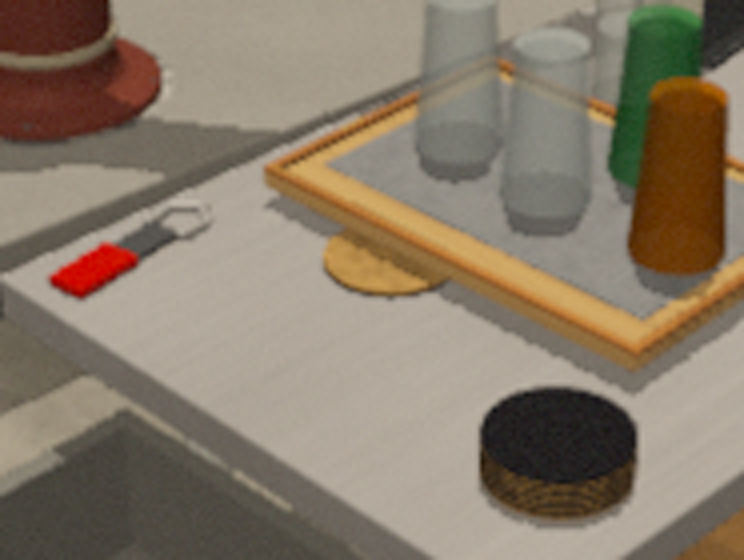

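```bash
cat >h.py <<'E'
import numpy as np,cv2
from workcell import robot,cams
I={n:cams.camera_info(n) for n in("scene","top")}
def proj(n,P): 
    c=I[n]; return cv2.projectPoints(np.array(P,float).reshape(-1,3),c["rvec"],c["tvec"],c["intrinsics"],None)[0][:,0]
def ray(n,uv,z):
    c=I[n]; R=cv2.Rodrigues(c["rvec"])[0]; o=-R.T@c["tvec"].ravel()
    d=R.T@np.linalg.inv(c["intrinsics"])@np.array([*uv,1.]); return o+d*(z-o[2])/d[2]
def cr(u,v,s=3,o=(190,95)): return ((u+.5)/s-.5+o[0],(v+.5)/s-.5+o[1])
E
python3 - <<'E'
from h import *
from scipy.optimize import least_squares
t=[cr(528,28),cr(557,566),(36,112),(35,297)]
s=[(295,257),cr(5,276,4,(160,130))]
def pts(p):
    x,y,z,w=p;c,sn=np.cos(w),np.sin(w)
    return [[x+c*a-sn*b,y+sn*a+c*b,z] for a,b in((.28,0),(-.24,0),(.28,.95),(-.24,.95))]
def f(p):
    P=pts(p); return np.r_[(proj("top",P)-t).ravel(),(proj("scene",P[:2])-s).ravel()]
r=least_squares(f,[.5,-.2,0.,0],loss="soft_l1");p=r.x;print(p,f(p).reshape(-1,2).round(1),pts(p))
z=p[2]
for dz in(-.01,0,.01):
  print(dz,"edge dist etc")
  for nm,uv,h in [("coR",cr(372,376),.005),("coT",cr(330,325),.005),("coB",cr(335,427),.005),("trayTR",cr(310,132),.03),("trayBR",cr(335,514),.03),("trayBL",cr(53,534),.03),("stack",cr(415,107),.03),("redend",cr(538,508),.01),("ring",cr(382,532),.01)]:
    print(nm,ray("top",uv,z+dz+h).round(4))
  for nm,uv,h in [("coS front",cr(390,294,4,(160,130)),.0),("coS left",cr(325,258,4,(160,130)),.005),("stackmid",cr(558,437,4,(160,130)),.03),("red",cr(85,297,4,(160,130)),.0),("trayNR",cr(265,168,4,(160,130)),.03),("trayFR",cr(634,357,4,(160,130)),.03)]:
    print(nm,ray("scene",uv,z+dz+h).round(4))
zt=z-.1
for uv in[(372,167),(466,164),(472,246),(376,252)]: print("tub",ray("top",uv,zt).round(3))
E
```

```text
[ 0.57284909 -0.24435811  0.06644119  0.05501519] [[-0.7 -1.9]
 [ 0.  -0.1]
 [-0.5  1.2]
 [-2.4 -0.6]
 [-1.7 27.4]
 [-1.6 -0.4]] [[np.float64(0.8524254678736839), np.float64(-0.2289616229818731), np.float64(0.0664411875164693)], [np.float64(0.33321220382625516), np.float64(-0.2575550914181282), np.float64(0.0664411875164693)], [np.float64(0.8001874005382178), np.float64(0.7196010709509293), np.float64(0.0664411875164693)], [np.float64(0.28097413649078906), np.float64(0.6910076025146741), np.float64(0.0664411875164693)]]
-0.01 edge dist etc
coR [ 0.5072 -0.084   0.0614]
coT [ 0.5549 -0.0436  0.0614]
coB [ 0.4584 -0.0496  0.0614]
trayTR [ 0.7351 -0.0212  0.0864]
trayBR [ 0.3773 -0.0495  0.0864]
trayBL [0.3546 0.2087 0.0864]
stack [ 0.7613 -0.1203  0.0864]
redend [ 0.386  -0.2398  0.0664]
ring [ 0.3613 -0.0944  0.0664]
coS front [ 0.5273 -0.0541  0.0564]
coS left [ 0.465  -0.063   0.0614]
stackmid [ 0.7562 -0.1142  0.0864]
red [ 0.3854 -0.2203  0.0564]
trayNR [ 0.3665 -0.0396  0.0864]
trayFR [ 0.7276 -0.0133  0.0864]
0 edge dist etc
coR [ 0.5063 -0.0832  0.0714]
coT [ 0.5537 -0.0432  0.
[... 340 characters left out ...]
0.3987 -0.2284  0.0664]
trayNR [ 0.3805 -0.0502  0.0964]
trayFR [ 0.737  -0.0243  0.0964]
0.01 edge dist etc
coR [ 0.5055 -0.0825  0.0814]
coT [ 0.5526 -0.0427  0.0814]
coB [ 0.4574 -0.0487  0.0814]
trayTR [ 0.7303 -0.0206  0.1064]
trayBR [ 0.3774 -0.0485  0.1064]
trayBL [0.355  0.2061 0.1064]
stack [ 0.7561 -0.1183  0.1064]
redend [ 0.386  -0.2363  0.0864]
ring [ 0.3616 -0.0928  0.0864]
coS front [ 0.5503 -0.0743  0.0764]
coS left [ 0.4897 -0.0831  0.0814]
stackmid [ 0.7744 -0.1337  0.1064]
red [ 0.4119 -0.2365  0.0764]
trayNR [ 0.3945 -0.0609  0.1064]
trayFR [ 0.7464 -0.0353  0.1064]
tub [ 0.681 -0.267 -0.034]
tub [ 0.696 -0.556 -0.034]
tub [ 0.445 -0.568 -0.034]
tub [ 0.422 -0.279 -0.034]
```

```bash
cat >>h.py <<'E'
from scipy.spatial.transform import Rotation as Ro
W=.055
Cc=np.array([[np.cos(W),-np.sin(W),0],[np.sin(W),np.cos(W),0],[0,0,1]])
def st():
    s=robot.sense(); R=Ro.from_quat(s["ee_rot"],scalar_first=True).as_matrix()
    print("t",s["clock"],"pos",s["ee_pos"].round(4),"F",s["contact_force"].round(1),"q",s["qpos"].round(2),"w",round(s["width"],2)); print("R cols x,y,z\n",R.round(3))
    return s,R
E
python3 - <<'E'
from h import *
s,R=st()
print("R in counter axes\n",(Cc.T@R).round(3))
# required roll so tool z // counter x (either sign)
a=np.degrees(np.arctan2(R[1,2],R[0,2]));print("z axis yaw deg",a,"target 3.15 or -176.85")
print("spray/napkin/pitch",ray("top",(172,240),.2),ray("top",(150,255),.15),ray("top",(130,165),.29),ray("top",(68,133),.29))
E
```

```text
t 0.1 pos [0.2758 0.5878 0.2302] F [ 0.2  1.1 -1.1] q [-1.16  0.62 -0.01  1.42  0.01  1.1  -0.04] w 1.0
R cols x,y,z
 [[ 0.905 -0.001  0.425]
 [-0.425 -0.002  0.905]
 [ 0.    -1.    -0.002]]
R in counter axes
 [[ 0.881 -0.001  0.474]
 [-0.474 -0.002  0.881]
 [ 0.    -1.    -0.002]]
z axis yaw deg 64.86310661891511 target 3.15 or -176.85
spray/napkin/pitch [0.43783117 0.28667851 0.2       ] [0.39938415 0.35281912 0.15      ] [0.61304035 0.37737678 0.29      ] [0.68893843 0.53140196 0.29      ]
```

Call:
move_arm(rows="0 0 -0.045 0 7.71; 0 0 -0.045 0 7.71; 0 0 -0.04 0 7.71; 0 0 0 0 7.71; 0 0 0 0 7.71; 0 0 0 0 7.71; 0 0 0 0 7.71; 0 0 0 0 7.71; 0 0.02 0 0.006 0; 0 0.03 0 0.009 0", newtons=20)

```text
clock: 1.1
ee_pos: [0.2921, 0.5402, 0.3596]
ee_rot: [-0.514, 0.516, -0.485, 0.485]
contact_force: [0.3, 0.1, 0.9]
width: 0.0
```

Call:
move_arm(rows="0 0.04 0 0.012 0; 0 0.04 0 0.012 0; 0 0.04 0 0.012 0; 0 0.04 0 0.012 0; 0 0.04 0 0.012 0; 0 0.04 0 0.012 0; 0 0.04 0 0.012 0; 0 0.04 0 0.012 0; 0 0.04 0 0.012 0; 0 0.04 0 0.012 0")

```text
clock: 2.1
ee_pos: [0.4358, 0.1449, 0.3611]
ee_rot: [-0.514, 0.514, -0.486, 0.486]
contact_force: [1.0, 0.0, -0.8]
width: 0.003
```

```bash
python3 - <<'E'
from h import *
s,R=st()
print("to go tool",R.T@(np.array([.506,-.0615,.12])-s["ee_pos"]))
E
```

```text
t 2.1 pos [0.4358 0.1449 0.3611] F [ 1.   0.  -0.8] q [-0.71  0.21  0.44  1.73 -0.09  1.22 -0.2 ] w 0.0
R cols x,y,z
 [[ 0.056 -0.001  0.998]
 [-0.998 -0.     0.056]
 [-0.    -1.    -0.001]]
to go tool [0.20996969 0.24103679 0.05870238]
```

Call:
move_arm(rows="0 0.04 0 0.012 0; 0 0.04 0 0.012 0; 0 0.04 0 0.012 0; 0 0.04 0 0.012 0; 0 0.04 0 0.01 0; 0 0.006 0.04 0 0; 0 0 0.05 0 0; 0 0 0.05 0 0; 0 0 0.05 0 0; 0 0 0.05 0 0")

```text
clock: 3.1
ee_pos: [0.505, -0.0556, 0.1194]
ee_rot: [0.514, -0.514, 0.486, -0.486]
contact_force: [0.5, 0.0, -0.7]
width: 0.003
```

```bash
python3 - <<'E'
from h import *
a=cams.snapshot("scene")[:,:,::-1][130:270,180:340]; cv2.imwrite("pics/s1.png",cv2.resize(a,(640,560),interpolation=cv2.INTER_CUBIC))
s,R=st()
print(R.T@(np.array([.506,-.0615,.08])-s["ee_pos"]))
E
```

```text
t 3.15 pos [ 0.4991 -0.0546  0.1118] F [-1.7  0.5 -3.7] q [-0.21  0.59  0.41  1.98 -0.37  0.66  0.49] w 0.0
R cols x,y,z
 [[ 0.056 -0.017  0.998]
 [-0.998  0.001  0.056]
 [-0.002 -1.    -0.017]]
[0.00733819 0.03165965 0.00700387]
```

View pics/s1.png

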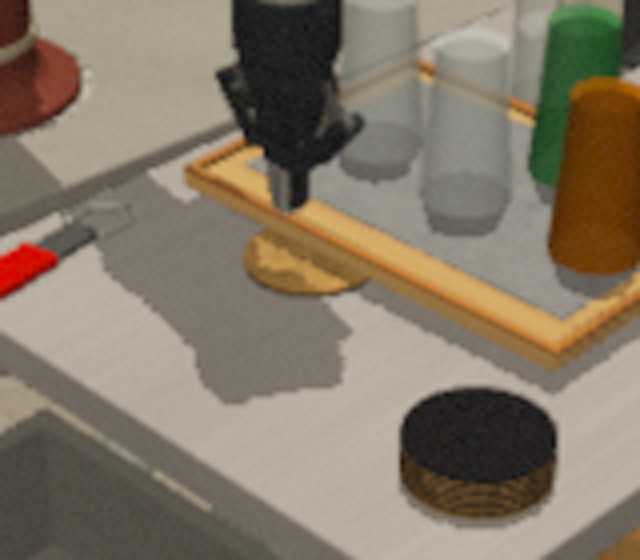

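The tip hangs at crop (290,207), above the outer side of the coaster, whose visible edge is at (250–370, 235–293). Everything else is unmoved. I'll line up and descend.

Call:
move_arm(rows="0 0 0 0 0; 0 0 0 0 0; 0 0.003 0 0 0; 0 0 0 0 0; 0 0 0 0 0; 0 0 0 0 0; 0 0 0 0 0; 0 0 0 0 0; 0 0 0 0 0; 0 0 0 0 0")

```text
clock: 4.15
ee_pos: [0.5053, -0.0589, 0.1212]
ee_rot: [-0.514, 0.514, -0.486, 0.486]
contact_force: [-0.1, 0.2, -0.4]
width: -0.001
```

```bash
python3 - <<'E'
from h import *
s,R=st()
print(R.T@(np.array([.506,-.0615,.08])-s["ee_pos"]))
p=proj("scene",[[.499,-.0546,.1118]])[0];print("tip crop",(p-[180,130])*4)
E
```

```text
t 4.15 pos [ 0.5053 -0.0589  0.1212] F [-0.1  0.2 -0.4] q [-0.2   0.58  0.42  1.96 -0.36  0.67  0.49] w -0.0
R cols x,y,z
 [[ 0.056 -0.     0.998]
 [-0.998 -0.     0.056]
 [ 0.    -1.    -0.   ]]
[0.00265909 0.04121161 0.00053626]
tip crop [281.65286146 211.70902316]
```

Call:
move_arm(rows="0 0.003 0.01 0 0; 0 0 0.01 0 0; 0 0 0.008 0 0; 0 0 0.006 0 0; 0 0 0.004 0 0; 0 0 0.003 0 0; 0 0 0.002 0 0; 0 0 0.001 0 0; 0 0 0 0 0; 0 0 0 0 0")

```text
clock: 5.15
ee_pos: [0.5057, -0.0619, 0.0775]
ee_rot: [0.514, -0.514, 0.486, -0.486]
contact_force: [0.4, 0.5, -0.6]
width: -0.0
```

Call:
move_arm(rows="0 0 0.001 0 0; 0 0 0.001 0 0; 0 0 0.001 0 0; 0 0 0.001 0 0; 0 0 0 0 0; 0 0 0 0 0; 0 0 0 0 0; 0 0 0 0 0; 0 0 0 0 0; 0 0 0 0 0")

```text
clock: 6.15
ee_pos: [0.5056, -0.0618, 0.0733]
ee_rot: [0.514, -0.514, 0.486, -0.486]
contact_force: [-0.2, -0.1, -0.4]
width: 0.001
```

Call:
move_arm(rows="0 0 0.0005 0 0; 0 0 0.0005 0 0; 0 0 0.0005 0 0; 0 0 0 0 0; 0 0 0 0 0; 0 0 0 0 0; 0 0 0 0 0; 0 0 0 0 0; 0 0 0 0 0; 0 0 0 0 0")

```text
clock: 7.15
ee_pos: [0.5056, -0.0619, 0.072]
ee_rot: [0.514, -0.514, 0.486, -0.486]
contact_force: [-1.4, -0.5, 6.0]
width: 0.003
```

```bash
python3 - <<'E'
from h import *
a=cams.snapshot("scene")[:,:,::-1][160:220,220:300]; cv2.imwrite("pics/s2.png",cv2.resize(a,(800,600),interpolation=cv2.INTER_CUBIC))
for z in(.0625,):
  print((proj("scene",[[.5056,-.0618,z+.0093],[.5056,-.0618,z+.005]])-[220,160])*10)
st()
E
```

```text
[[301.54941648 365.61628237]
 [301.70221862 378.17147487]]
t 7.2 pos [ 0.5056 -0.0619  0.072 ] F [-1.6  0.6  4.6] q [-0.16  0.66  0.36  2.   -0.41  0.56  0.54] w 0.0
R cols x,y,z
 [[ 0.055  0.     0.998]
 [-0.998  0.     0.055]
 [-0.    -1.     0.   ]]
```

View pics/s2.png

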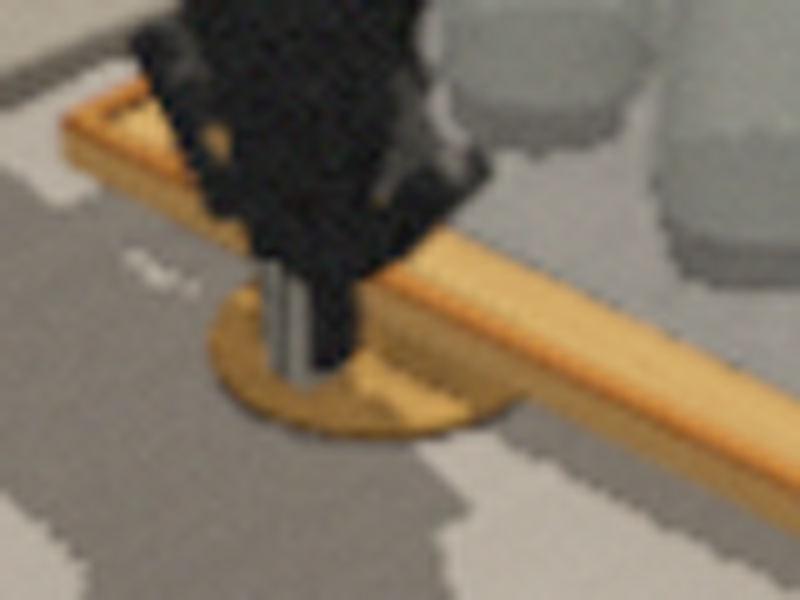

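Contact at about 5 N, so the counter top is at roughly z = 0.067. In the picture the fingertip (310,375) stands on the exposed cork, clear of the tray rim. Starting to draw gently.

Call:
move_arm(rows="0 0.001 0 0 0; 0 0.001 0 0 0; 0 0.002 0 0 0; 0 0.002 0 0 0; 0 0.002 0 0 0; 0 0.002 0 0 0; 0 0.002 0 0 0; 0 0.002 0 0 0; 0 0.002 0 0 0; 0 0.002 0 0 0")

```text
clock: 8.2
ee_pos: [0.5071, -0.0797, 0.072]
ee_rot: [0.514, -0.513, 0.486, -0.486]
contact_force: [0.1, 2.0, 5.3]
width: 0.008
```

Call:
move_arm(rows="0 0.003 0 0.001 0; 0 0.004 0 0.001 0; 0 0.004 0 0.001 0; 0 0.004 0 0.001 0; 0 0.004 0 0.001 0; 0 0.004 0 0.001 0; 0 0.004 0 0.001 0; 0 0.004 0 0.001 0; 0 0.004 0 0.001 0; 0 0.004 0 0.001 0")

```text
clock: 9.2
ee_pos: [0.5191, -0.1182, 0.072]
ee_rot: [0.514, -0.514, 0.486, -0.486]
contact_force: [0.3, 1.0, 6.3]
width: -0.001
```

```bash
python3 - <<'E'
from h import *
st()
a=cams.snapshot("scene")[:,:,::-1][160:265,180:320]; cv2.imwrite("pics/s3.png",cv2.resize(a,(800,600),interpolation=cv2.INTER_CUBIC))
E
```

```text
t 9.2 pos [ 0.5191 -0.1182  0.072 ] F [0.3 1.  6.3] q [-0.04  0.68  0.35  1.94 -0.4   0.59  0.62] w -0.0
R cols x,y,z
 [[ 0.056  0.001  0.998]
 [-0.998  0.     0.056]
 [-0.    -1.     0.001]]
```

View pics/s3.png

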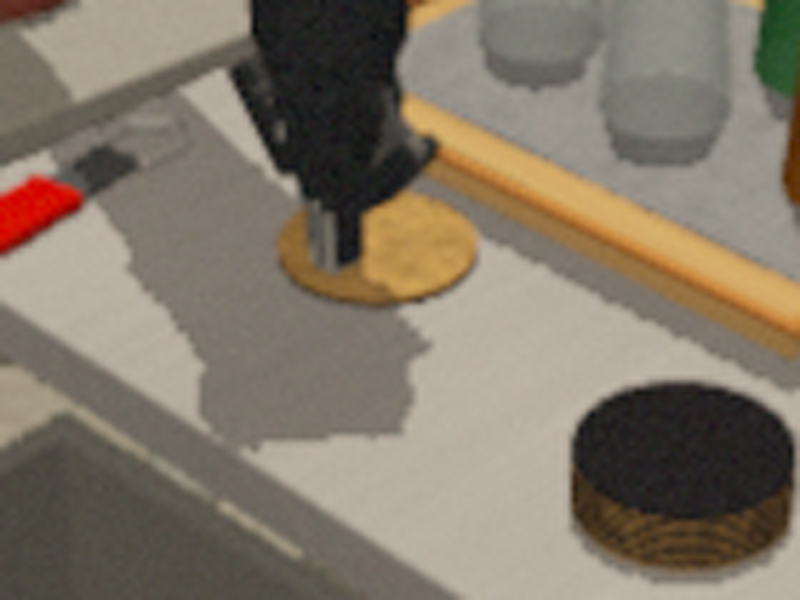

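The coaster is fully out: its centre is at crop (378,247), with the fingertip at (335,260), and the tray is undisturbed. I'll keep drawing it towards the edge.

Call:
move_arm(rows="0 0.004 0 0.0012 0; 0 0.004 0 0.0012 0; 0 0.004 0 0.0012 0; 0 0.004 0 0.0012 0; 0 0.004 0 0.0012 0; 0 0.004 0 0.0012 0; 0 0.004 0 0.0012 0; 0 0.004 0 0.0012 0; 0 0.004 0 0.0012 0; 0 0.004 0 0.0012 0")

```text
clock: 10.25
ee_pos: [0.5331, -0.1573, 0.072]
ee_rot: [0.514, -0.514, 0.486, -0.486]
contact_force: [-0.5, 2.1, 6.4]
width: 0.002
```

```bash
python3 - <<'E'
from h import *
print(ray("scene",(180+378/5.714,160+247/5.714),.072),ray("scene",(180+335/5.714,160+262/5.714),.072))
E
```

```text
[ 0.52500196 -0.09343848  0.072     ] [ 0.52128585 -0.11796967  0.072     ]
```

Call:
move_arm(rows="0 0.004 0 0.001 0; 0 0.004 0 0.001 0; 0 0.004 0 0.001 0; 0 0.004 0 0.001 0; 0 0.004 0 0.001 0; 0 0.004 0 0.001 0; 0 0.004 0 0.001 0; 0 0.004 0 0.001 0; 0 0.002 0 0 0; 0 0 0 0 0")

```text
clock: 11.25
ee_pos: [0.5432, -0.1916, 0.0721]
ee_rot: [0.514, -0.514, 0.486, -0.487]
contact_force: [-0.9, 1.0, 4.4]
width: 0.002
```

Call:
move_arm(rows="0 0 -0.002 0 0; 0 0 -0.008 0 0; 0 0 -0.01 0 0; 0 -0.015 0 0.003 0; 0 -0.02 0 0.003 0; 0 -0.02 0 0.003 0; 0 0 0 0 0; 0 0 0 0 0; 0 0 0 0 0; 0 0 0 0 0")

```text
clock: 12.25
ee_pos: [0.5485, -0.137, 0.0919]
ee_rot: [-0.513, 0.513, -0.486, 0.487]
contact_force: [-0.0, 0.3, 0.1]
width: -0.002
```

```bash
python3 - <<'E'
from h import *
s,R=st()
for n,o in(("scene",(170,160)),("top",(290,150))):
  a=cams.snapshot(n)[:,:,::-1]; cv2.imwrite(f"pics/{n}4.png",a)
  h=90 if n=="top" else 105
  cv2.imwrite(f"pics/{n}4c.png",cv2.resize(a[o[1]:o[1]+h,o[0]:o[0]+h*4//3],(800,600),interpolation=cv2.INTER_CUBIC))
E
```

```text
t 12.25 pos [ 0.5485 -0.137   0.0919] F [-0.   0.3  0.1] q [-0.03  0.69  0.38  1.83 -0.37  0.69  0.61] w -0.0
R cols x,y,z
 [[ 0.054  0.     0.999]
 [-0.999 -0.001  0.054]
 [ 0.001 -1.    -0.   ]]
```

View pics/scene4c.png

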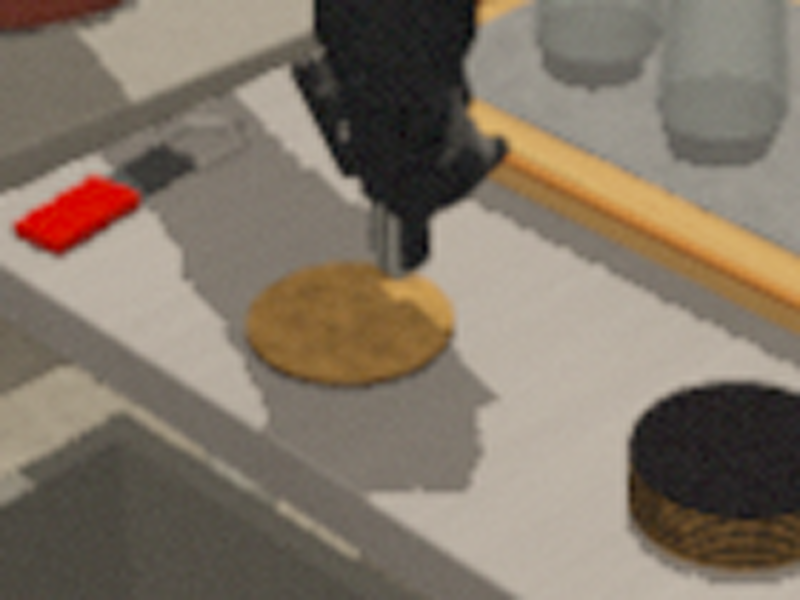

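The coaster is free, with its centre at crop (351,320). The finger hovers above its trailing rim.

```bash
python3 - <<'E'
from h import *
s,R=st()
c=ray("scene",(170+351/5.714,160+320/5.714),.072);print(c)
d=R.T@(c-s["ee_pos"]);print("coaster centre rel tool",d)
# edge line: refine with scene crop points on top edge (0,265),(268,430)?
for uv in((2,263),(270,432),(510,592)): print(ray("scene",(170+uv[0]/5.714,160+uv[1]/5.714),.067))
o=np.array([.5728,-.2444,.067]);print("in counter: coaster",Cc.T@(c-o),"tcp",Cc.T@(s["ee_pos"]-o))
for uv in(cr(528,28),cr(557,566)): print(ray("top",uv,.067))
E
```

```text
t 12.35 pos [ 0.5485 -0.1367  0.0919] F [ 0.7 -0.7  0.8] q [-0.03  0.69  0.38  1.83 -0.37  0.69  0.61] w -0.0
R cols x,y,z
 [[ 0.054 -0.     0.999]
 [-0.999 -0.001  0.054]
 [ 0.001 -1.    -0.   ]]
[ 0.54696059 -0.16473782  0.072     ]
coaster centre rel tool [ 0.0278992   0.01987975 -0.00304246]
[ 0.38908859 -0.25715253  0.067     ]
[ 0.58664931 -0.24441734  0.067     ]
[ 0.74429784 -0.23834294  0.067     ]
in counter: coaster [-0.02142112  0.08096218  0.005     ] tcp [-0.01834355  0.10887039  0.02486169]
[ 0.84659826 -0.23085334  0.067     ]
[ 0.33281601 -0.25732961  0.067     ]
```

Call:
move_arm(rows="0 -0.005 0 -0.003 0; 0 0 0.005 0 0; 0 0 0.006 0 0; 0 0 0.004 0 0; 0 0 0.002 0 0; 0 0 0.001 0 0; 0 0 0.001 0 0; 0 0 0 0 0; 0 0 0 0 0; 0 0 0 0 0")

```text
clock: 13.35
ee_pos: [0.5456, -0.1308, 0.073]
ee_rot: [0.514, -0.514, 0.486, -0.486]
contact_force: [1.0, 0.3, 0.2]
width: 0.003
```

Call:
move_arm(rows="0 0 0.0003 0 0; 0 0 0.0003 0 0; 0 0 0 0 0; 0 0 0 0 0; 0 0 0 0 0; 0 0 0 0 0; 0 0 0 0 0; 0 0 0 0 0; 0 0 0 0 0; 0 0 0 0 0")

```text
clock: 14.35
ee_pos: [0.5454, -0.1308, 0.0722]
ee_rot: [-0.514, 0.514, -0.486, 0.486]
contact_force: [-1.4, 1.1, 0.9]
width: -0.0
```

Call:
move_arm(rows="0 0 0.0003 0 0; 0 0 0 0 0; 0 0 0 0 0; 0 0 0 0 0; 0 0 0 0 0; 0 0 0 0 0; 0 0 0 0 0; 0 0 0 0 0; 0 0 0 0 0; 0 0 0 0 0")

```text
clock: 15.35
ee_pos: [0.5455, -0.1308, 0.072]
ee_rot: [0.514, -0.514, 0.486, -0.486]
contact_force: [-0.7, -0.1, 3.8]
width: 0.001
```

Call:
move_arm(rows="0 0.002 0 0 0; 0 0.004 0 0 0; 0 0.004 0 0 0; 0 0.004 0 0 0; 0 0.004 0 0 0; 0 0.004 0 0 0; 0 0.004 0 0 0; 0 0.004 0 0 0; 0 0.004 0 0 0; 0 0.004 0 0 0")

```text
clock: 16.35
ee_pos: [0.5477, -0.1691, 0.0721]
ee_rot: [0.514, -0.514, 0.486, -0.486]
contact_force: [0.6, 1.8, 5.0]
width: 0.0
```

Call:
move_arm(rows="0 0.004 0 0 0; 0 0.004 0 0 0; 0 0.004 0 0 0; 0 0.004 0 0 0; 0 0.004 0 0 0; 0 0.004 0 0 0; 0 0.004 0 0 0; 0 0.002 0 0 0; 0 0 0 0 0; 0 0 0 0 0")

```text
clock: 17.35
ee_pos: [0.5492, -0.1997, 0.072]
ee_rot: [-0.513, 0.514, -0.486, 0.487]
contact_force: [-0.7, -0.2, 4.9]
width: 0.001
```

```bash
python3 - <<'E'
from h import *
s,R=st()
a=cams.snapshot("scene")[:,:,::-1]; cv2.imwrite("pics/s5.png",cv2.resize(a[170:275,150:290],(800,600),interpolation=cv2.INTER_CUBIC))
o=np.array([.5728,-.2444,.067]);print("tcp",Cc.T@(s["ee_pos"]-o))
E
```

```text
t 17.35 pos [ 0.5492 -0.1997  0.072 ] F [-0.7 -0.2  4.9] q [ 0.1   0.73  0.35  1.79 -0.37  0.68  0.71] w 0.0
R cols x,y,z
 [[ 0.055  0.     0.998]
 [-0.998 -0.001  0.055]
 [ 0.002 -1.     0.   ]]
tcp [-0.02108563  0.0459499   0.00503349]
```

View pics/s5.png

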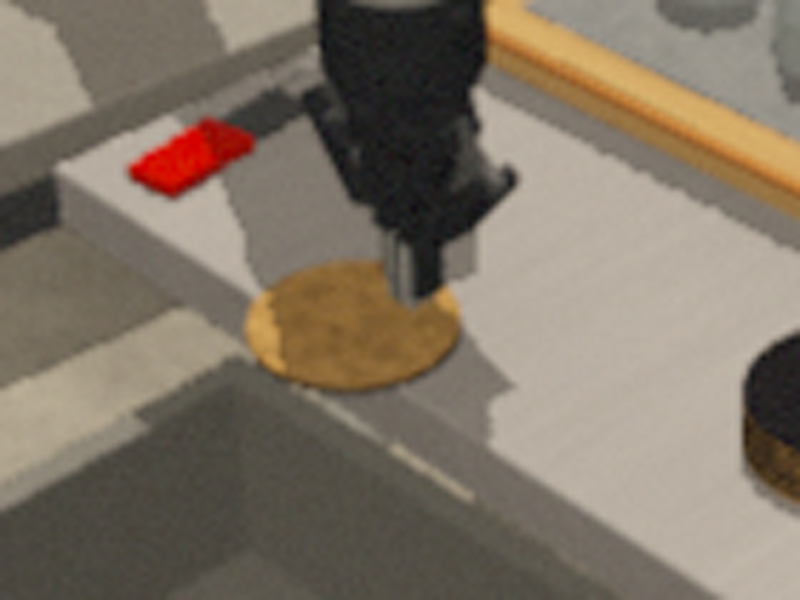

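The coaster follows flat, with its front overhanging the edge at crop (260,330). Last stretch, more slowly.

Call:
move_arm(rows="0 0.002 0 0 0; 0 0.004 0 0 0; 0 0.004 0 0 0; 0 0.004 0 0 0; 0 0.004 0 0 0; 0 0.004 0 0 0; 0 0.004 0 0 0; 0 0.003 0 0 0; 0 0.002 0 0 0; 0 0 0 0 0")

```text
clock: 18.4
ee_pos: [0.5511, -0.2294, 0.0721]
ee_rot: [0.514, -0.514, 0.486, -0.486]
contact_force: [-0.2, 0.5, 5.0]
width: -0.003
```

```bash
python3 - <<'E'
from h import *
s,R=st()
a=cams.snapshot("scene")[:,:,::-1]; cv2.imwrite("pics/s6.png",cv2.resize(a[170:275,130:270],(800,600),interpolation=cv2.INTER_CUBIC))
o=np.array([.5728,-.2444,.067]);print("tcp",Cc.T@(s["ee_pos"]-o))
E
```

```text
t 18.4 pos [ 0.5511 -0.2294  0.0721] F [-0.2  0.5  5. ] q [ 0.15  0.75  0.35  1.75 -0.36  0.71  0.75] w -0.0
R cols x,y,z
 [[ 0.056  0.     0.998]
 [-0.998  0.     0.056]
 [-0.    -1.     0.   ]]
tcp [-0.02084538  0.01614547  0.00506806]
```

View pics/s6.png

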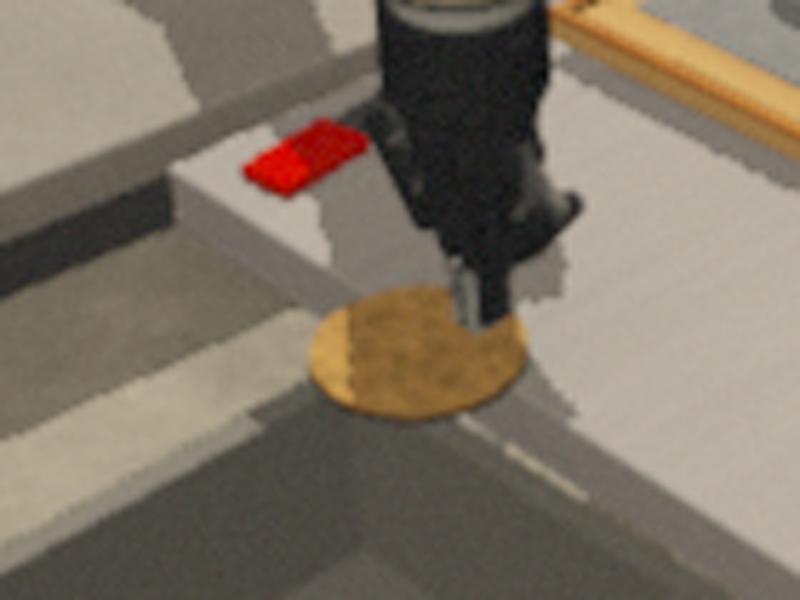

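Call:
move_arm(rows="0 0.001 0 0 0; 0 0.001 0 0 0; 0 0.001 0 0 0; 0 0.001 0 0 0; 0 0 0 0 0; 0 0 0 0 0; 0 0 -0.03 0 0; 0 0 -0.04 0 0; 0 0 -0.04 0 0; 0 0 0 0 0")

```text
clock: 19.45
ee_pos: [0.5537, -0.2355, 0.1868]
ee_rot: [0.515, -0.513, 0.482, -0.489]
contact_force: [0.1, -0.9, 0.1]
width: -0.0
```

Call:
move_arm(rows="0 -0.01 -0.01 0 0; 0 -0.02 0 0 0; 0 -0.02 0 0 0; 0 0 0 0 0; 0 0 0 0 0; 0 0 0 0 0; 0 0 0 0 0; 0 0 0 0 0; 0 0 0 0 0; 0 0 0 0 0")

```text
clock: 20.45
ee_pos: [0.5483, -0.184, 0.1919]
ee_rot: [-0.514, 0.514, -0.486, 0.486]
contact_force: [1.4, 0.2, 0.2]
width: 0.002
```

```bash
python3 - <<'E'
from h import *
s,R=st()
a=cams.snapshot("scene")[:,:,::-1]; cv2.imwrite("pics/s7.png",cv2.resize(a[130:370,80:400],(800,600),interpolation=cv2.INTER_CUBIC))
cv2.imwrite("pics/t7.png",cams.snapshot("top")[:,:,::-1])
E
```

```text
t 20.45 pos [ 0.5483 -0.184   0.1919] F [1.4 0.2 0.2] q [ 0.02  0.57  0.43  1.7  -0.28  0.93  0.61] w 0.0
R cols x,y,z
 [[ 0.055 -0.     0.998]
 [-0.998 -0.     0.055]
 [ 0.    -1.    -0.   ]]
```

View pics/s7.png

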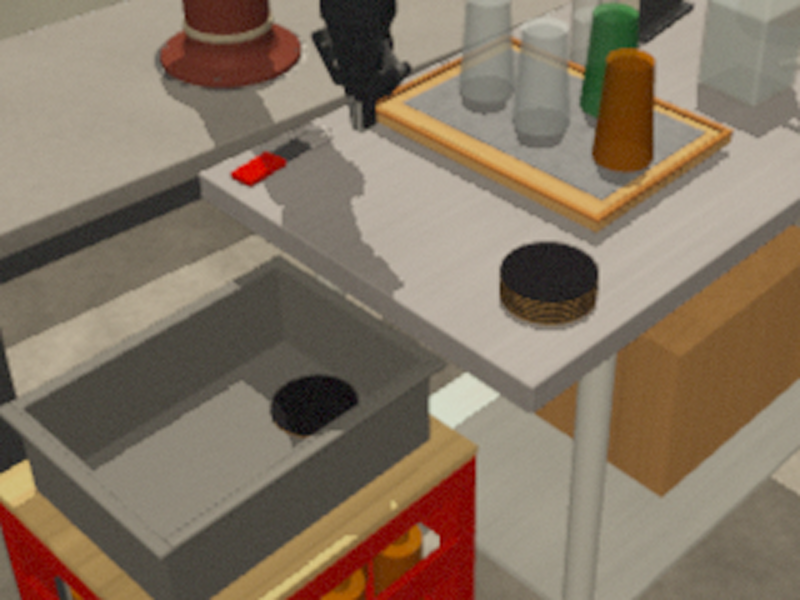

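The coaster lies in the tub at (315,405), dark face up. The tray, glasses, stack and opener are standing as before. I'll check numerically that nothing shifted, then hand in.

```bash
python3 - <<'E'
from h import *
a=cv2.imread("pics/top0.png",0).astype(np.float32);b=cv2.imread("pics/t7.png",0).astype(np.float32)
for n,(y,x,h,w) in dict(trayTop=(130,195,55,110),trayLeft=(130,195,80,50),stack=(108,305,45,45),pitch=(105,40,85,120)).items():
  print(n,cv2.phaseCorrelate(a[y:y+h,x:x+w].copy(),b[y:y+h,x:x+w].copy(),cv2.createHanningWindow((w,h),cv2.CV_32F)))
print(robot.hand_in()); st()
E
```

```text
trayTop ((0.005809477217326275, 0.18268818887103322), 0.9842460322380066)
trayLeft ((0.06353101544631912, 0.029643787207888295), 0.9765117950439454)
stack ((0.5177257414185199, 0.6673348448429657), 1.0339605180716809)
pitch ((0.010264793592817512, 0.008267019817708388), 0.8971234390470717)
the job is handed in; nothing more can be done
None
the job is handed in; nothing more can be done
```

The coaster is in the grey bus tub, dark face up, and the job was handed in at about 20.5 s of the 64 s allowed. I drew it out from under the tray with the closed fingertips and slid it towards the edge. Then I moved the fingertips to its trailing side and eased it over opposite the tub's middle. The force readings stayed at 4–6.4 N, but I only get one at the end of each move, so brief peaks in between were not seen.

- **In the tub:** the last scene picture shows the coaster lying in the tub and the arm about 0.12 m above the counter, clear of everything.
- **Tray and pitchers:** comparing top views before and after, the parts of the picture I checked moved less than 0.2 pixel (about 0.5 mm).
- **Clean coasters:** the same comparison gave 0.5–0.7 pixel (about 2 mm) for the stack. The arm never came near it and it looks unmoved, so I take this as noise from a plain dark patch.
- **Checked by eye only:** the glasses and opener look unmoved in that last picture. I did not check the spray bottle and napkins separately.

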